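# Move a stage insert from the drain stand to the viewing stand

## Robot

A 6-joint arm with a two-finger parallel gripper is mounted at the origin on a cart in front of the work surface, level with it; the furniture and walls round the work are solid. World frame = base frame: x ahead of the robot, y to its left, z up, the work surface at z = 0. Lengths are in m, angles in rad, forces in N, time in s.
With the tool pointing down it reaches from about 0.35 to 0.775 m from the base axis. Payload 7.3 kg.
Tool frame: the origin (TCP) lies midway between the tips of the shut fingers; the grasp point (between the pads) lies 19 mm behind it; z points along the fingers, y is the direction in which the jaws open and shut (so a half turn about z gives the same grasp; the last joint's range is limited). The gripper opens to 92 mm and grips with 3 to 60 N. Pads are 19 mm wide; open, the fingers measure 130 mm over their backs; the gripper's body (75 mm by 190 mm) begins 47 mm behind the grasp point.
Start: joints at [-1.289, 0.342, 1.524, -0, 1.275, -0.146], TCP at [0.218, -0.478, 0.227] pointing down, gripper open.
Joint ranges: [-2.53, 2.53], [-0.77, 2.02], [0.04, 2.7], [-1, 4.14], [0.28, 2.66], [-3.11, 3.11]. Speed limits (rad/s): [2.57, 2.57, 3.14, 3.14, 3.14, 3.14].

## Interface

Orientations are given as [roll, pitch, yaw] about the fixed x, y, z axes, in that order (R = Rz(yaw) Ry(pitch) Rx(roll)).
In Python, from cell import status, eyes, job gives the robot as it stands.
- The arm moves only by the tool jog_arm, never from a script. Its argument "series" is a list of rows, each a list of 3 entries, a list of its own where there are three numbers: the gripper command: -1 is shut, 1 is fully open, values between are in proportion, then the shift along the tool's x, y, z in m, then the turn, a rotation vector about the tool's x, y, z in rad. In form: [[grip, [x, y, z], [ax, ay, az]], ...]. A call has 1 to 12 rows; each row is the pose to reach, as a shift and turn from the pose commanded when the call began, along the tool's axes at that moment; what a row does not reach only later rows make up. A row lasts 1/12 s, in which the tool goes at most 41.7 mm and 7.16 degrees, less where a joint would pass 70% of its speed; a pose out of reach is approached as far as the arm can. A call with a gripper value outside its range is refused whole. The fingers move at their own pace and stop on an object; "squeeze" is the grip in N (left out, the last holds). Time passes only in rows, so rows that repeat a pose let the fingers close. It gives the time, the measured TCP pose, the force and the opening at its end, in the units of the state.
- status.observe(): the state, without advancing time (a new reading comes with each control period).
- eyes.read_camera(name): name is "scene" or "top"; returns a dict with "img" (384x512x3 uint8, red, green, blue), "range_z" (384x512 float32, m along the optical axis (not along the pixel's ray), 0 where there is no reading), "camera_matrix" (3x3 intrinsics, pixels), "k1" (the pictures are not rectified: a ray, as slopes to the right and down, at radius r is drawn at 1 + k1 r^2 times it, then the intrinsics apply), "T" (4x4, takes a point from camera to world coordinates). Camera axes: x right, y down, z forward; pixel columns grow to the right and rows downward; lengths in m; the calibration is good to about 2 mm. A picture is of the moment at which its call begins.
- job.hand_in(): hands the job in, once; it reports no verdict.
The state is a dict: "time": time; "qpos": joint angles; "qvel": joint speeds; "joint_efforts": joint torques, N m; "tool_pos": TCP position; "tool_rot": TCP orientation; "contact_force": force on the tool from outside, world axes, zero at the start; "torque": the same for the moment, N m; "opening": finger opening in m.
Only numpy, scipy, OpenCV 4.12 (cv2) and the standard library are available. Lean on these libraries where they do the work, as an engineer would, in place of code of your own. Each camera call takes 0.05 s, during which the arm holds its last target.

## Task

The flat metal stage insert lies back against the blue drain stand, so no finger gets behind it: slide it along the ledge, still flat on the stand, until a good third of its length, but less than half, stands out past one end of the blue panel. Then take it by the part that stands out, lift it well clear, and set it the same way up and centred on the ledge of the orange viewing stand, flat against its panel, and let go. Do not let the insert fall and leave the other things where they are.

Things in the scene. Friction and masses are not known exactly. Their poses are not given: they have to be found in the camera images.
- insert: Loose aluminium stage insert: flat plate 150 long x 100 high x 8 mm thick, about 0.18 kg, slot 78 x 30 mm in its middle. Origin at its centre; x thickness (front looks to -x), y length, z height. It starts with a long edge on the drain stand's ledge, leaning flat on the panel 30 deg from vertical, up to 20 mm off the middle; both ends are inside the panel's ends.
- drain_stand: Fixed drain stand: blue panel and ledge 200 mm wide (y -100 to 100) on a grey foot 105 x 170 mm. Origin: under a seated insert's centre, on the desk; z up, y along the ledge, x to its back; the face looks to -x and up. The panel leans 30 deg from vertical to +x. Nothing of it lies past y = -100 or 100, so an end of the insert there is free front and back. A seated insert's centre is at x 0, z 90.
- view_stand: Fixed viewing stand: as the drain stand (same axes, lean, heights, ledge), but its orange panel and ledge are only 56 mm wide (y -28 to 28), on a dark foot 105 x 110 mm. Both ends of a centred insert stick out, free front and back. A seated insert's centre is at x 0, z 90.
- drain_corner (a point): Middle of the inner corner of the blue ledge and panel, at x -21.5, y 0, z 44.7 mm in the drain stand's frame, which gives its axes. From here the panel face goes 104 mm up along (0.5, 0, 0.866); out of the face is (-0.866, 0, 0.5). The panel is 5 thick; the ledge is 20 deep, square to the panel, with no lip.
- view_corner (a point): The same point of the orange viewing stand (x -21.5, y 0, z 44.7 mm in its frame), with the same panel height, ledge and directions.
- amber_pot: Bystander: amber pot with white lid, 40 mm wide, 75 mm tall, loose; origin at the centre of its underside.
- timer: Bystander: white timer with a red key, 62 x 62 x 19 mm, loose; origin at the centre of its underside.
- cup: Bystander: sample cup with red lid, 49 mm wide, 60 mm tall, loose; origin at the centre of its underside.

How it is judged:
On the way, in this order (a step that is already met when the one before it is completed fails the run):
1. the insert, still on the ledge (centre within 6 mm of its seated height and depth) and flat on the blue panel (within 0.1 rad), has one end 35 to 74 mm past an end of the panel ((y of insert in the frame of drain_stand between 0.06 and 0.099 m or y of insert in the frame of drain_stand between -0.099 and -0.06 m) and x of insert in the frame of drain_stand between -0.006 and 0.006 m and z of insert in the frame of drain_stand between 0.084 and 0.096 m and angle between insert's own z axis and vertical between 0.4236 and 0.6236 rad), for 0.2 s.
2. the insert's centre is lifted more than 40 mm above its seated height and clear of the drain stand (height (world z) of insert above 0.13 m and contact force between insert and drain_stand below 0.05 N), for 0.1 s.
At the end, for the whole second after the job is handed in: The insert rests still on the orange viewing stand, released: its centre within 16 mm of the middle of the ledge along it and within 6 mm of the seated height and depth, its panel-side face flat on the panel within about 0.1 rad, the same long edge down (y of insert in the frame of view_stand between -0.016 and 0.016 m and x of insert in the frame of view_stand between -0.006 and 0.006 m and z of insert in the frame of view_stand between 0.084 and 0.096 m and angle between insert's own z axis and vertical between 0.4436 and 0.6036 rad and angle between the y axis of insert and the y axis of view_stand, either way round below 0.1 rad and linear speed of insert below 0.01 m/s); the robot touches nothing.
It fails at once if the insert falls off (its centre drops more than 25 mm below its seated height) (height (world z) of insert below 0.065 m).
It fails at once if the amber pot is shifted more than 25 mm (distance of amber_pot from where it was at the start of the episode above 0.025 m).
It fails at once if the timer is shifted more than 25 mm (distance of timer from where it was at the start of the episode above 0.025 m).
It fails at once if the cup is shifted more than 25 mm (distance of cup from where it was at the start of the episode above 0.025 m).
It also fails if it takes over 58 s, if anything falls off the work surface, if the arm or the gripper's body presses on something with over 40 N, if the wrist force passes 120 N, or if a joint passes its speed limit or range.

## Working session

There is one attempt and no reset: what is moved stays moved. The work goes in short steps, Python scripts to look and compute and a tool call to move; the robot and the scene stay as the last step left them, time stands still between calls to the robot, and variables do not carry over. Pictures are saved under pics/ and viewed, and the job is handed in when it is done.

Besides the shell and the picture viewer there is one more tool, called by a JSON object that holds its "method" and its "body", one argument or row to a line. jog_arm: Moves the arm, as the interface text tells. Its arguments: {"type":"object","properties":{"series":{"type":"array","items":{"type":"array"}},"squeeze":{"type":"number"}},"required":["series"]}

```bash
ls; mkdir -p pics; python3 - <<'E'
from cell import status, eyes
import cv2,numpy as np
print(status.observe())
for n in("scene","top"):
    d=eyes.read_camera(n); cv2.imwrite(f"pics/{n}0.png",d["img"][:,:,::-1]); np.savez(f"{n}0.npz",**d)
    print(n,d["camera_matrix"],d["k1"],d["T"])
E
```

```text
pics
{'time': 0.0, 'qpos': array([-1.28897505e+00,  3.42722680e-01,  1.52502322e+00, -1.21474255e-05,
        1.27538398e+00, -1.46017482e-01]), 'qvel': array([ 2.97740907e-04,  9.94866335e-04, -7.34897568e-04,  1.28679020e-03,
        1.26579848e-03, -1.65960395e-05]), 'joint_efforts': array([ 1.34039827e-03, -4.31235552e+01, -2.44218367e+01,  7.18832994e-02,
        5.57386153e-02, -1.29070804e-04]), 'tool_pos': array([ 0.21771957, -0.47728047,  0.22604282]), 'tool_rot': array([-3.14007010e+00, -2.12172191e-04,  4.27842145e-01]), 'contact_force': array([-0.11374563,  0.85340283, -0.32593454]), 'torque': array([-0.02665134,  0.04042341,  0.01860446]), 'opening': 0.09195694877062556}
scene [[458.22735214   0.         259.82502106]
 [  0.         458.22735214 192.33502534]
 [  0.           0.           1.        ]] -0.15459792738931805 [[-0.84510597 -0.42123311  0.32917864  0.07371261]
 [-0.5343529   0.64691383 -0.54403076  0.74490434]
 [ 0.01621356 -0.63566121 -0.77179787  1.11849889]
 [ 0.          0.          0.          1.        ]]
top [[438.83350644   0.         259.28168154]
 [  0.         438.83350644 192.16444619]
 [  0.           0.           1.        ]] -0.0784688166854896 [[-0.02784441 -0.98898289  0.14538754  0.33790247]
 [-0.99948217  0.02519821 -0.02001125  0.03721242]
 [ 0.01612728 -0.14586945 -0.98917239  1.3403101 ]
 [ 0.          0.          0.          1.        ]]
```

View pics/scene0.png

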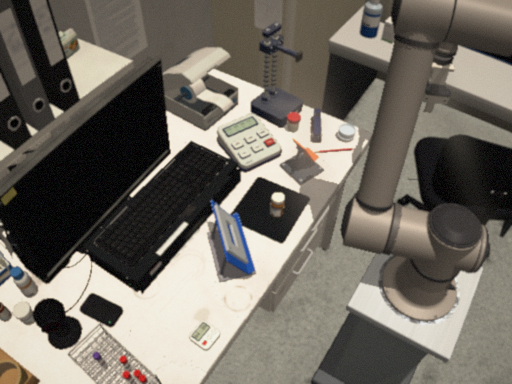

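View pics/top0.png

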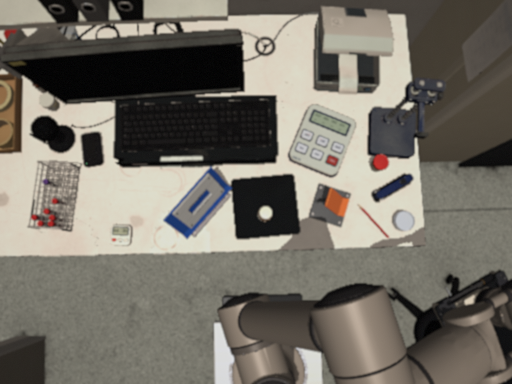

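The scene and top views show the blue stand with the insert at top px (200,203), the orange stand at (332,203), the amber pot at (265,213), the timer at (121,234) and the cup with the red lid at (380,161). I'll crop in and measure.

```bash
cat > h.py <<'E'
import numpy as np,cv2
def cloud(d):
    K=d["camera_matrix"];k=float(d["k1"]);T=d["T"];z=d["range_z"]
    v,u=np.mgrid[0:z.shape[0],0:z.shape[1]].astype(float)
    p=cv2.undistortPoints(np.stack([u.ravel(),v.ravel()],1)[:,None],K,np.array([k,0,0,0,0.]))[:,0]
    P=np.c_[p,np.ones(len(p))]*z.ravel()[:,None]
    return (P@T[:3,:3].T+T[:3,3]).reshape(*z.shape,3)
def ray(d,uv):
    p=cv2.undistortPoints(np.array(uv,float).reshape(-1,1,2),d["camera_matrix"],np.array([float(d["k1"]),0,0,0,0.]))[:,0]
    r=np.c_[p,np.ones(len(p))]@d["T"][:3,:3].T
    return d["T"][:3,3],r
def onplane(d,uv,n,c):
    o,r=ray(d,uv); t=(c-o@n)/(r@n); return o+r*t[:,None]
def proj(d,X):
    T=d["T"];Y=(np.atleast_2d(X)-T[:3,3])@T[:3,:3]
    p,_=cv2.projectPoints(Y,np.zeros(3),np.zeros(3),d["camera_matrix"],np.array([float(d["k1"]),0,0,0,0.])); return p[:,0]
E
python3 - <<'E'
from h import *
for n,bs in (("top",[(150,155,130,95),(290,155,130,95)]),("scene",[(195,190,80,100),(265,130,80,70)])):
    d=dict(np.load(n+"0.npz"));P=cloud(d)
    for i,(x,y,w,h) in enumerate(bs):
        cv2.imwrite(f"pics/{n}c{i}.png",cv2.resize(d["img"][y:y+h,x:x+w,::-1],None,fx=6,fy=6,interpolation=cv2.INTER_CUBIC))
    hsv=cv2.cvtColor(d["img"],cv2.COLOR_RGB2HSV)
    for nm,lo,hi in(("blue",(105,120,60),(125,255,255)),("orange",(5,150,120),(15,255,255))):
        m=cv2.inRange(hsv,lo,hi)
        k,l,s,c=cv2.connectedComponentsWithStats(m)
        for j in range(1,k):
            if s[j,4]>25:
                q=P[l==j]; q=q[q[:,2]!=0]; print(n,nm,s[j],c[j],np.median(q,0).round(3),q.min(0).round(3),q.max(0).round(3))
E
```

```text
top blue [165 169  67  68 496] [197.19153226 209.29233871] [0.451 0.202 0.061] [0.338 0.037 0.006] [0.585 0.276 1.34 ]
top blue [405 176   7   6  27] [407.96296296 178.        ] [ 0.56  -0.441  0.049] [ 0.55  -0.452  0.043] [ 0.567 -0.435  0.054]
top blue [377 181  25  17 161] [388.7826087  189.04968944] [ 0.528 -0.38   0.045] [ 0.338 -0.419  0.036] [0.551 0.037 1.34 ]
top blue [190 191  18  21  81] [198.38271605 201.01234568] [0.501 0.189 0.087] [0.473 0.162 0.078] [0.529 0.212 0.094]
top orange [325 188  23  28 393] [335.81679389 202.39440204] [ 0.487 -0.209  0.08 ] [ 0.338 -0.251  0.007] [0.541 0.037 1.34 ]
scene blue [367  28  10   9  66] [371.63636364  31.74242424] [ 0.607 -1.069  0.049] [ 0.593 -1.094  0.02 ] [ 0.629 -1.05   0.073]
scene blue [210 199   5  14  37] [212.43243243 204.62162162] [0.584 0.153 0.132] [0.559 0.096 0.02 ] [0.625 0.177 0.137]
scene blue [216 212  38  62 484] [238.20041322 250.28719008] [0.447 0.227 0.055] [ 0.402  0.064 -0.002] [0.577 0.28  0.137]
scene blue [ 11 270  12   9  33] [ 17.90909091 274.42424242] [0.88  0.607 0.11 ] [0.876 0.594 0.098] [0.893 0.618 0.117]
scene orange [307 149  10  11  43] [311.62790698 154.25581395] [ 0.472 -0.235  0.051] [ 0.457 -0.25   0.045] [ 0.498 -0.222  0.055]
```

View pics/topc0.png

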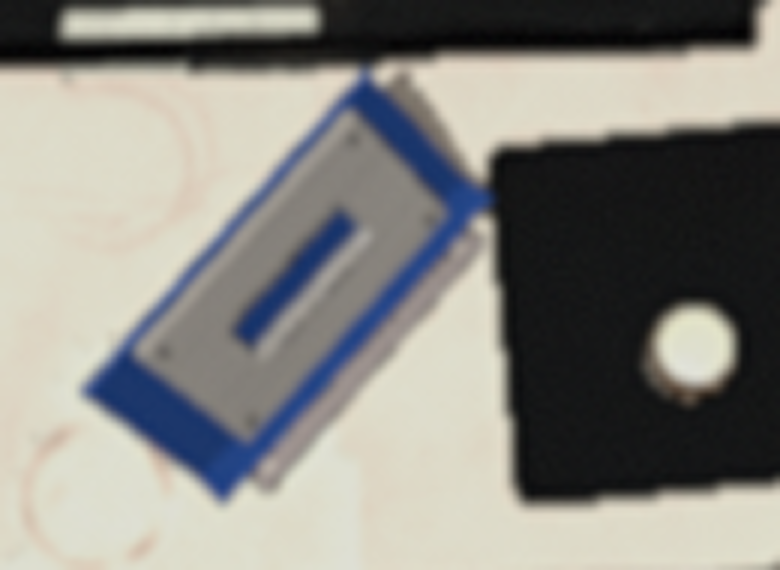

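View pics/topc1.png

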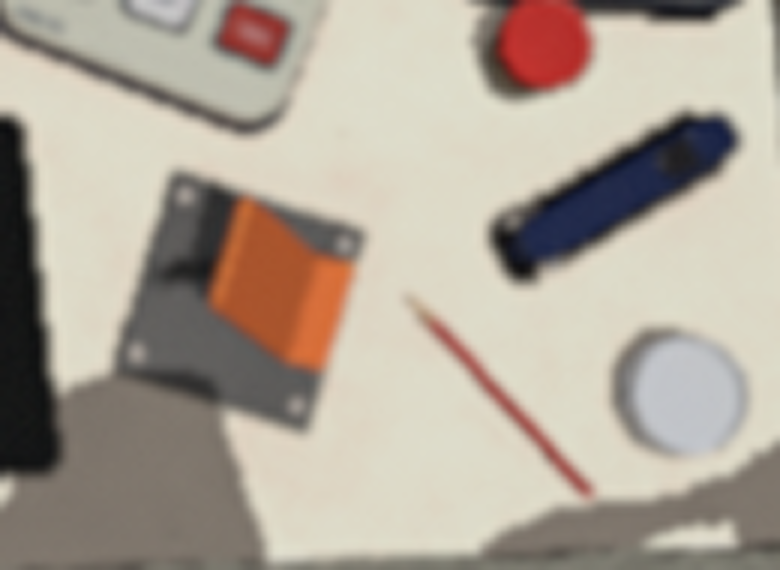

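View pics/scenec0.png

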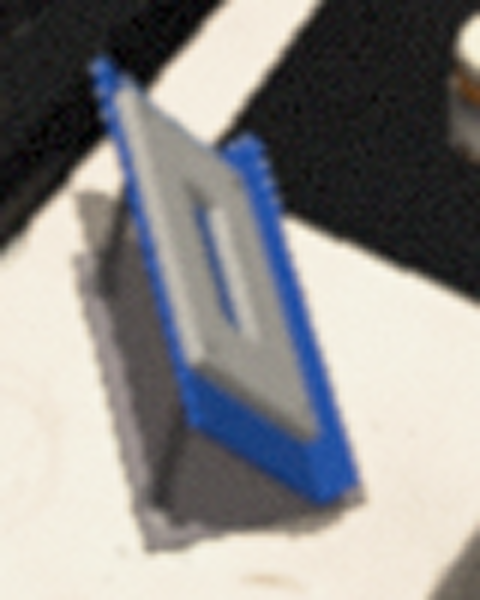

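View pics/scenec1.png

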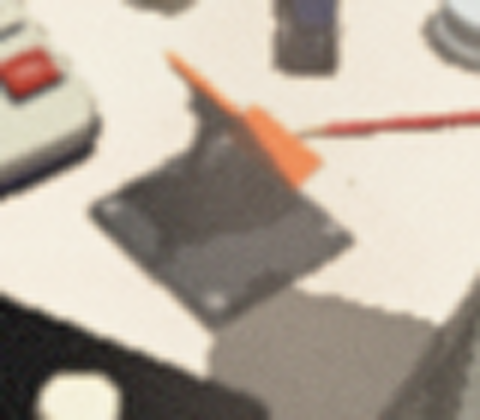

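```bash
python3 - <<'E'
from h import *
d=dict(np.load("top0.npz"));P=cloud(d)
cv=lambda L,x,y:[((a+.5)/6-.5+x,(b+.5)/6-.5+y) for a,b in L]
Z=np.array([0,0,1.])
for nm,top,led,x0,W in(("drain",[(366,72),(85,390)],[(490,200),(222,500)],150,.2),("view",[(243,195),(210,300)],[(356,262),(320,370)],290,.056)):
    A=onplane(d,cv(top,x0,155),Z,.1345);B=onplane(d,cv(led,x0,155),Z,.0547)
    print(nm,A.round(4),B.round(4),"widths",np.linalg.norm(A[0]-A[1]),np.linalg.norm(B[0]-B[1]))
    y=(A[0]-A[1])+(B[0]-B[1]); 
    am,bm=A.mean(0),B.mean(0); x=(am-bm)[:2]; 
    yaw=np.arctan2(y[1],y[0])-np.pi/2; print("yaw from y",yaw,"yaw from x",np.arctan2(x[1],x[0]),"len",np.linalg.norm(x),"exp .0705")
    print("origin est", (am[:2]*.0388+bm[:2]*.032)/.0708)
# depth plane fit: insert region
for nm,u0,u1,v0,v1 in(("drain",165,232,165,240),("view",322,352,186,220)):
    q=P[v0:v1,u0:u1].reshape(-1,3); q=q[(q[:,2]>.06)&(q[:,2]<.14)]
    c=q.mean(0);U,S,V=np.linalg.svd(q-c); n=V[2]*np.sign(V[2][2]); 
    r=(q-c)@n; q=q[abs(r)<.006]; c=q.mean(0);n=np.linalg.svd(q-c)[2][2];n*=np.sign(n[2])
    print(nm,len(q),c,n,"yaw",np.arctan2(-n[1],-n[0]),"lean",np.arcsin(n[2]))
E
```

```text
drain [[0.591  0.1471 0.1345]
 [0.4455 0.278  0.1345]] [[0.5417 0.0939 0.0547]
 [0.3974 0.227  0.0547]] widths 0.1956310660920485 0.19634137028335094
yaw from y -2.309607021775773 yaw from x 0.8187186669405007 len 0.07132268596840652 exp .0705
origin est [0.49623991 0.18901948]
view [[ 0.5244 -0.1855  0.1345]
 [ 0.4757 -0.1676  0.1345]] [[ 0.5018 -0.2549  0.0547]
 [ 0.4486 -0.234   0.0547]] widths 0.05197208482556995 0.05713108240509311
yaw from y -1.934931451411381 yaw from x 1.2200407016053552 len 0.0723234532593935 exp .0705
origin est [ 0.48881444 -0.20723313]
drain 1406 [0.49774539 0.19543666 0.10237035] [-0.5809873  -0.61948735  0.52791021] yaw 0.8174578684130767 lean 0.55613807147649
view 256 [ 0.48953596 -0.19800195  0.10246326] [-0.28888774 -0.80987593  0.51053389] yaw 1.2281597225181735 lean 0.5358055839411671
```

```bash
python3 - <<'E'
from h import *
d=dict(np.load("top0.npz"));s=dict(np.load("scene0.npz"));P=cloud(d)
cv=lambda L,x,y:[((a+.5)/6-.5+x,(b+.5)/6-.5+y) for a,b in L]
Z=np.array([0,0,1.])
def fr(o,yaw,X):
    c,s_=np.cos(yaw),np.sin(yaw); D=X[:,:2]-o; return np.c_[D@[c,s_],D@[-s_,c]].round(4)
o=np.array([.4962,.189]);yaw=.825
print("top insert: top edge far/near (exp x .0216)",fr(o,yaw,onplane(d,cv([(355,110),(133,352)],150,155),Z,.1353)))
print("top insert: bottom edge (exp x -.0284)",fr(o,yaw,onplane(d,cv([(447,212),(248,443)],150,155),Z,.0487)))
print("scene panel top far/near (exp .0305-.035, +-.1)",fr(o,yaw,onplane(s,cv([(100,62),(193,425)],195,190),Z,.134)))
print("scene ledge far/near (exp -.0388)",fr(o,yaw,onplane(s,cv([(258,138),(357,485)],195,190),Z,.0547)))
print("scene insert top",fr(o,yaw,onplane(s,cv([(125,90),(205,365)],195,190),Z,.1353)))
print("scene insert bot",fr(o,yaw,onplane(s,cv([(312,437)],195,190),Z,.0487)))
o2=np.array([.4888,-.2072])
print("scene view: panel top far, ledge far?,near",fr(o2,1.217,onplane(s,cv([(168,53)],265,130),Z,.134)),fr(o2,1.217,onplane(s,cv([(323,160),(298,187)],265,130),Z,.0547)))
for nm,u,v in(("pot",265,212),("timer",121,234),("cup",380,161)):
    q=P[v-3:v+4,u-3:u+4].reshape(-1,3); print(nm,np.median(q,0).round(3))
# foot of view stand: corners on ground z~? top crop
print("view foot",onplane(d,cv([(175,172),(365,235),(308,432),(118,368)],290,155),Z,.008).round(4))
print(P[200:206,318:322,2].mean())
E
```

```text
top insert: top edge far/near (exp x .0216) [[ 0.0252 -0.0812]
 [ 0.0261  0.0701]]
top insert: bottom edge (exp x -.0284) [[-0.0261 -0.0799]
 [-0.0291  0.0698]]
scene panel top far/near (exp .0305-.035, +-.1) [[ 0.0331 -0.0984]
 [ 0.0332  0.0999]]
scene ledge far/near (exp -.0388) [[-0.0391 -0.0969]
 [-0.0374  0.1005]]
scene insert top [[ 0.0254 -0.0787]
 [ 0.0221  0.0733]]
scene insert bot [[-0.0249  0.0683]]
scene view: panel top far, ledge far?,near [[ 0.0309 -0.0263]] [[-0.0411  0.0269]
 [-0.0167  0.0338]]
pot [ 0.465 -0.003  0.078]
timer [0.416 0.431 0.018]
cup [ 0.612 -0.356  0.061]
view foot [[ 0.5569 -0.1742  0.008 ]
 [ 0.5216 -0.271   0.008 ]
 [ 0.4212 -0.236   0.008 ]
 [ 0.4565 -0.1403  0.008 ]]
0.0219802447275273
```

```bash
cat >> h.py <<'E'
from scipy.spatial.transform import Rotation as Ro
ST={"drain":(np.array([.4962,.189,0]),.825),"view":(np.array([.4886,-.2074,0]),1.218)}
def RS(n): return Ro.from_euler("z",ST[n][1])
V=Ro.from_matrix(np.array([[1,0,0],[0,-1,0],[0,0,-1.]]))          # push: tool x=stand x, z down
G=Ro.from_matrix(np.array([[0,.8660254,-.5],[1,0,0],[0,-.5,-.8660254]])) # grasp: columns tool axes
def cur():
    from cell import status
    o=status.observe(); return np.array(o["tool_pos"]),Ro.from_euler("xyz",o["tool_rot"]),o
def goal(n,p,R):
    t,Rc,o=cur(); w=ST[n][0]+RS(n).apply(p); 
    print("world",w.round(4),"shift",Rc.inv().apply(w-t).round(4),"turn",(Rc.inv()*(RS(n)*R)).as_rotvec().round(4))
def where(n):
    t,Rc,o=cur(); print("t",o["time"],"local",RS(n).inv().apply(t-ST[n][0]).round(4),"rotvec local",(RS(n).inv()*Rc).as_matrix().round(3).tolist(),"F",np.round(o["contact_force"],2),"open",round(o["opening"],4),"q",np.round(o["qpos"],2))
E
python3 -c "
from h import *
goal('drain',[-.017,-.116,.2],V);goal('drain',[-.017,-.116,.075],V)"
```

```text
world [0.5699 0.0978 0.2   ] shift [ 0.559  -0.3772  0.0267] turn [-0.0012 -0.0004 -0.3972]
world [0.5699 0.0978 0.075 ] shift [ 0.559  -0.377   0.1517] turn [-0.0012 -0.0004 -0.3972]
```

{"method": "jog_arm", "body": {
  "series": [
    [-1, [0.559, -0.377, 0.01], [0, 0, -0.397]],
    [-1, [0.559, -0.377, 0.01], [0, 0, -0.397]],
    [-1, [0.559, -0.377, 0.01], [0, 0, -0.397]],
    [-1, [0.559, -0.377, 0.01], [0, 0, -0.397]],
    [-1, [0.559, -0.377, 0.01], [0, 0, -0.397]],
    [-1, [0.559, -0.377, 0.01], [0, 0, -0.397]],
    [-1, [0.559, -0.377, 0.01], [0, 0, -0.397]],
    [-1, [0.559, -0.377, 0.01], [0, 0, -0.397]],
    [-1, [0.559, -0.377, 0.01], [0, 0, -0.397]],
    [-1, [0.559, -0.377, 0.01], [0, 0, -0.397]],
    [-1, [0.559, -0.377, 0.01], [0, 0, -0.397]],
    [-1, [0.559, -0.377, 0.01], [0, 0, -0.397]]
  ],
  "squeeze": 20
}}

```text
time: 1.1
tool_pos: [0.4795, -0.0492, 0.2191]
tool_rot: [-3.141, 0.0, 0.825]
contact_force: [0.8, -1.4, 0.4]
opening: 0.0164
```

```bash
python3 -c "
from h import *
where('drain');goal('drain',[-.017,-.116,.2],V)"
```

```text
t 1.1 local [-0.1863 -0.1494  0.2191] rotvec local [[1.0, -0.0, -0.0], [-0.0, -1.0, 0.0], [-0.0, -0.0, -1.0]] F [ 0.83 -1.38  0.41] open 0.0164 q [-0.26  0.27  1.65 -0.    1.22  0.48]
world [0.5699 0.0978 0.2   ] shift [ 0.1693 -0.0334  0.0191] turn [-0.0002  0.0002 -0.    ]
```

{"method": "jog_arm", "body": {
  "series": [
    [-1, [0.14, -0.03, 0.0], [0, 0, 0]],
    [-1, [0.14, -0.03, 0.0], [0, 0, 0]],
    [-1, [0.14, -0.03, 0.0], [0, 0, 0]],
    [-1, [0.14, -0.03, 0.0], [0, 0, 0]],
    [-1, [0.14, -0.03, 0.0], [0, 0, 0]],
    [-1, [0.14, -0.03, 0.0], [0, 0, 0]],
    [-1, [0.14, -0.03, 0.0], [0, 0, 0]],
    [-1, [0.14, -0.03, 0.0], [0, 0, 0]]
  ]
}}

```text
time: 1.77
tool_pos: [0.5515, 0.0706, 0.2192]
tool_rot: [-3.141, 0.001, 0.823]
contact_force: [-0.2, -0.4, 0.5]
opening: 0.0006
```

```bash
python3 -c "
from h import *
where('drain');goal('drain',[-.017,-.116,.2],V);goal('drain',[-.017,-.116,.075],V)
from cell import eyes
for n,(x,y,w,h) in(('top',(150,130,130,100)),('scene',(165,150,130,120))):
  d=eyes.read_camera(n);np.savez(n+'1.npz',**d)
  cv2.imwrite('pics/%s1.png'%n,cv2.resize(d['img'][y:y+h,x:x+w,::-1],None,fx=5,fy=5,interpolation=2))
"
```

```text
t 1.7667 local [-0.0494 -0.1209  0.2192] rotvec local [[1.0, -0.002, -0.001], [-0.002, -1.0, 0.0], [-0.001, -0.0, -1.0]] F [-0.2  -0.35  0.54] open 0.0006 q [-0.01  0.4   1.45 -0.    1.29  0.74]
world [0.5699 0.0978 0.2   ] shift [ 0.0324 -0.0049  0.0192] turn [-0.0002  0.0007 -0.0016]
world [0.5699 0.0978 0.075 ] shift [ 0.0325 -0.0049  0.1442] turn [-0.0002  0.0007 -0.0016]
```

View pics/scene1.png

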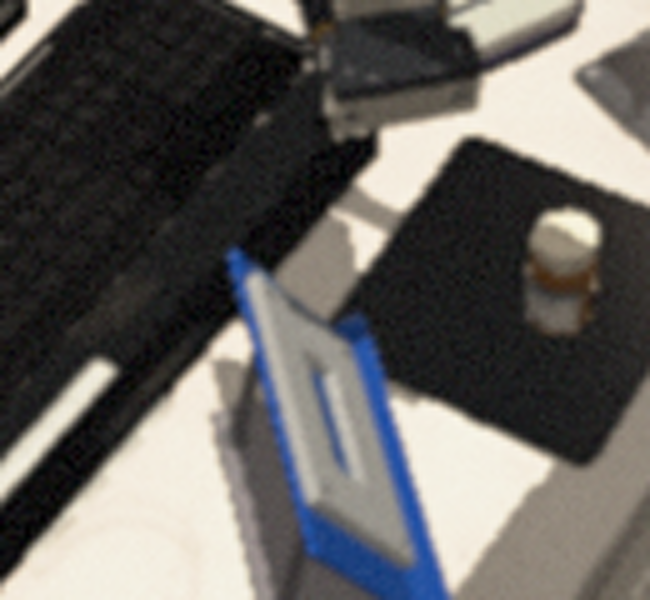

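```bash
python3 -c "
from h import *
s=dict(np.load('scene1.npz'));t,R,o=cur();print(proj(s,t))
for k in(0,.019,.066,.1): print(k,proj(s,t-R.apply([0,0,k])))
x,y,w,h=195,100,130,120
cv2.imwrite('pics/scene1b.png',cv2.resize(s['img'][y:y+h,x:x+w,::-1],None,fx=5,fy=5,interpolation=2))
d=dict(np.load('top1.npz'));print(proj(d,t));cv2.imwrite('pics/top1b.png',cv2.resize(d['img'][120:250,150:290,::-1],None,fx=5,fy=5,interpolation=2))
"
```

```text
[[237.95658328 167.50001071]]
0 [[237.95658328 167.50001071]]
0.019 [[237.81107315 162.60910037]]
0.066 [[237.43936443 149.99847593]]
0.1 [[237.15969414 140.39583172]]
[[237.17245959 174.04066086]]
```

View pics/scene1b.png

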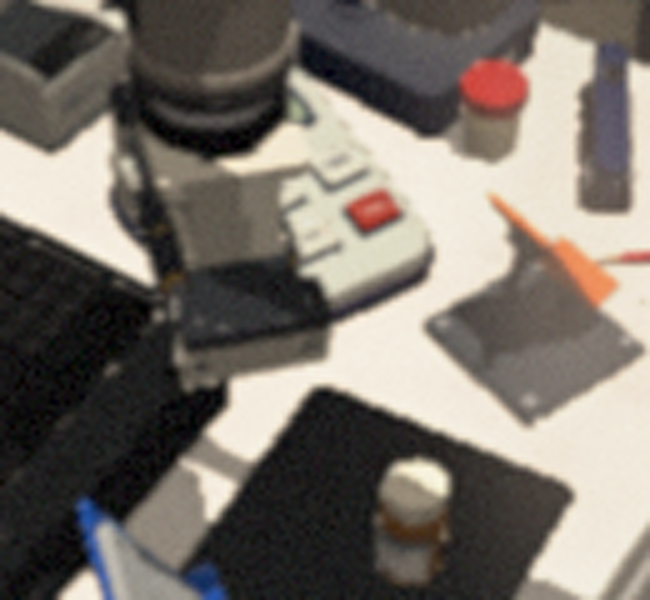

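View pics/top1b.png

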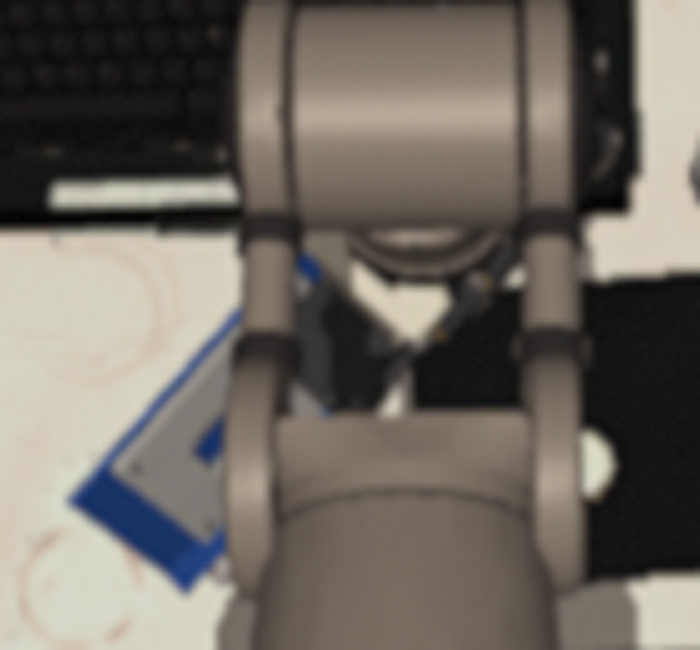

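```bash
python3 -c "
from h import *
where('drain');goal('drain',[-.0135,-.116,.2],V);goal('drain',[-.0135,-.116,.08],V)
"
```

```text
t 1.8667 local [-0.0493 -0.1211  0.2195] rotvec local [[1.0, -0.002, -0.0], [-0.002, -1.0, -0.0], [-0.0, 0.0, -1.0]] F [ 0.07 -0.27 -0.17] open 0.0005 q [-0.01  0.4   1.45 -0.    1.29  0.74]
world [0.5722 0.1004 0.2   ] shift [ 0.0358 -0.0051  0.0195] turn [ 0.0002  0.0001 -0.002 ]
world [0.5722 0.1004 0.08  ] shift [ 0.0358 -0.0052  0.1395] turn [ 0.0002  0.0001 -0.002 ]
```

{"method": "jog_arm", "body": {
  "series": [
    [-1, [0.036, -0.005, 0.02], [0, 0, -0.002]],
    [-1, [0.036, -0.005, 0.05], [0, 0, -0.002]],
    [-1, [0.036, -0.005, 0.08], [0, 0, -0.002]],
    [-1, [0.036, -0.005, 0.105], [0, 0, -0.002]],
    [-1, [0.036, -0.005, 0.12], [0, 0, -0.002]],
    [-1, [0.036, -0.005, 0.13], [0, 0, -0.002]],
    [-1, [0.036, -0.005, 0.135], [0, 0, -0.002]],
    [-1, [0.036, -0.005, 0.139], [0, 0, -0.002]],
    [-1, [0.036, -0.005, 0.139], [0, 0, -0.002]],
    [-1, [0.036, -0.005, 0.139], [0, 0, -0.002]]
  ]
}}

```text
time: 2.7
tool_pos: [0.5734, 0.1015, 0.0812]
tool_rot: [3.14, -0.001, 0.827]
contact_force: [-0.8, -0.8, 0.4]
opening: 0.0003
```

```bash
python3 -c "
from h import *
where('drain');goal('drain',[-.0135,-.099,.08],V);goal('drain',[-.0135,-.012,.08],V)
"
```

```text
t 2.7 local [-0.0119 -0.1161  0.0812] rotvec local [[1.0, 0.002, 0.001], [0.002, -1.0, -0.001], [0.001, 0.001, -1.0]] F [-0.81 -0.77  0.4 ] open 0.0003 q [ 0.04  0.59  1.55 -0.    1.    0.79]
world [0.5598 0.1119 0.08  ] shift [-0.0015 -0.0171  0.0012] turn [ 0.0013 -0.0012  0.0015]
world [0.4959 0.1709 0.08  ] shift [-0.0014 -0.1041  0.0011] turn [ 0.0013 -0.0012  0.0015]
```

{"method": "jog_arm", "body": {
  "series": [
    [-1, [-0.001, -0.008, 0], [0, 0, 0.001]],
    [-1, [-0.001, -0.015, 0], [0, 0, 0.001]],
    [-1, [-0.001, -0.02, 0], [0, 0, 0.001]],
    [-1, [-0.001, -0.025, 0], [0, 0, 0.001]],
    [-1, [-0.001, -0.03, 0], [0, 0, 0.001]],
    [-1, [-0.001, -0.035, 0], [0, 0, 0.001]],
    [-1, [-0.001, -0.04, 0], [0, 0, 0.001]],
    [-1, [-0.001, -0.045, 0], [0, 0, 0.001]],
    [-1, [-0.001, -0.05, 0], [0, 0, 0.001]],
    [-1, [-0.001, -0.053, 0], [0, 0, 0.001]],
    [-1, [-0.001, -0.055, 0], [0, 0, 0.001]],
    [-1, [-0.001, -0.055, 0], [0, 0, 0.001]]
  ]
}}

```text
time: 3.7
tool_pos: [0.5314, 0.1383, 0.0804]
tool_rot: [3.141, 0.0, 0.826]
contact_force: [0.3, -3.3, 3.3]
opening: 0.0004
```

```bash
python3 -c "
from h import *
where('drain');goal('drain',[-.0135,-.012,.08],V)
from cell import eyes
d=eyes.read_camera('scene');np.savez('scene2.npz',**d)
x,y,w,h=195,170,100,110
cv2.imwrite('pics/scene2.png',cv2.resize(d['img'][y:y+h,x:x+w,::-1],None,fx=5,fy=5,interpolation=2))
d=eyes.read_camera('top');np.savez('top2.npz',**d)
cv2.imwrite('pics/top2.png',cv2.resize(d['img'][150:250,150:290,::-1],None,fx=5,fy=5,interpolation=2))
"
```

```text
t 3.7 local [-0.0133 -0.0602  0.0804] rotvec local [[1.0, 0.001, -0.0], [0.001, -1.0, -0.0], [-0.0, 0.0, -1.0]] F [ 0.25 -3.34  3.31] open 0.0004 q [ 0.12  0.54  1.65 -0.    0.95  0.86]
world [0.4959 0.1709 0.08  ] shift [-0.0001 -0.0482  0.0004] turn [0.0002 0.     0.0011]
```

View pics/scene2.png

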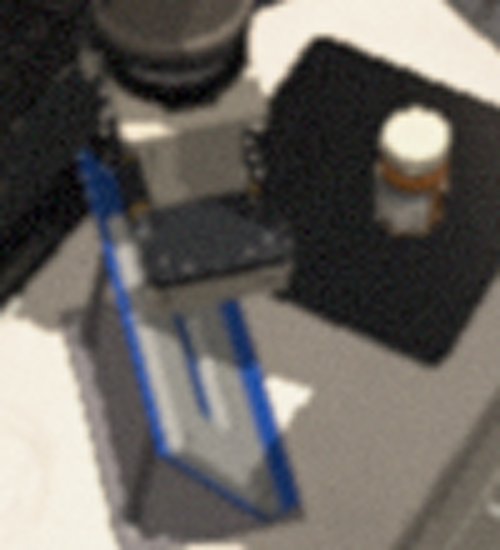

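View pics/top2.png

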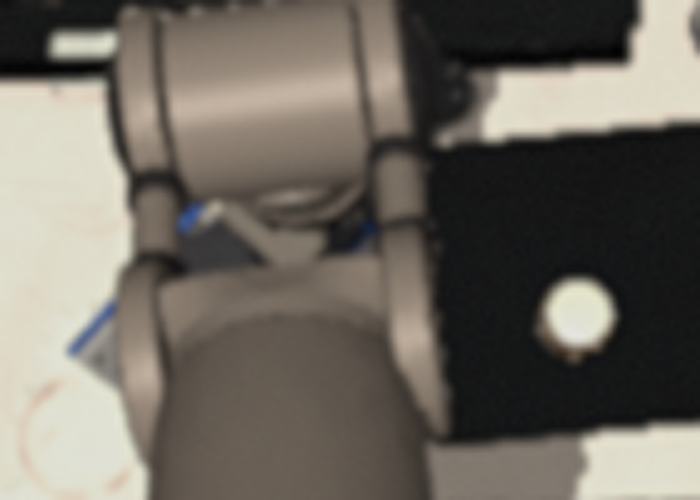

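```bash
python3 -c "
from h import *
s=dict(np.load('scene2.npz'))
x,y=195,170
cv2.imwrite('pics/scene2b.png',cv2.resize(s['img'][240:285,215:265,::-1],None,fx=12,fy=12,interpolation=2))
yaw=ST['drain'][1]
for Y in(.095,.1,.105,.11,.115):
  for X,Zz in((.0216,.1353),(-.0284,.0487)):
    print(Y,X,(proj(s,ST['drain'][0]+RS('drain').apply([X,Y,Zz]))-[215,240])*12)
"
```

```text
0.095 0.0216 [[190.13471829 210.29455138]]
0.095 -0.0284 [[423.47633598 366.41488004]]
0.1 0.0216 [[195.47727407 230.33492642]]
0.1 -0.0284 [[429.04179548 385.51774808]]
0.105 0.0216 [[200.84862036 250.4737537 ]]
0.105 -0.0284 [[434.63379027 404.70600745]]
0.11 0.0216 [[206.24891742 270.7114751 ]]
0.11 -0.0284 [[440.25243886 423.97997517]]
0.115 0.0216 [[211.67832568 291.0485304 ]]
0.115 -0.0284 [[445.8978594  443.33996558]]
```

View pics/scene2b.png

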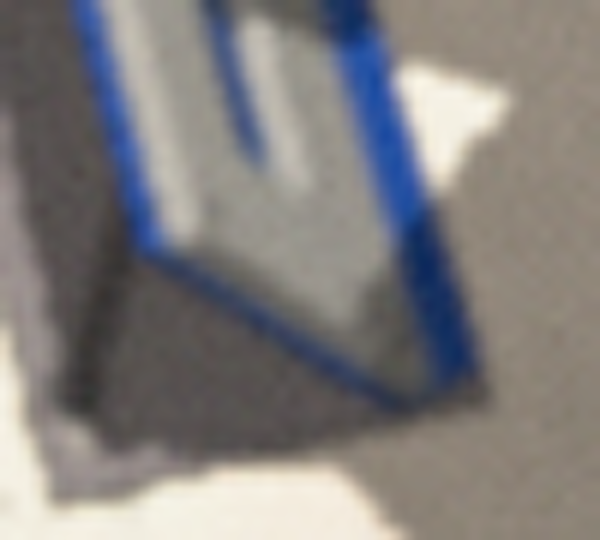

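{"method": "jog_arm", "body": {
  "series": [
    [-1, [0, -0.004, 0], [0, 0, 0]],
    [-1, [0, -0.009, 0], [0, 0, 0]],
    [-1, [0, -0.014, 0], [0, 0, 0]],
    [-1, [0, -0.019, 0], [0, 0, 0]],
    [-1, [0, -0.024, 0], [0, 0, 0]],
    [-1, [0, -0.029, 0], [0, 0, 0]],
    [-1, [0, -0.034, 0], [0, 0, 0]],
    [-1, [0, -0.039, 0], [0, 0, 0]],
    [-1, [0, -0.044, 0], [0, 0, 0]],
    [-1, [0, -0.049, 0], [0, 0, 0]],
    [-1, [0, -0.053, 0], [0, 0, 0]],
    [-1, [0, -0.054, 0], [0, 0, 0]]
  ]
}}

```text
time: 4.8
tool_pos: [0.4917, 0.1745, 0.0804]
tool_rot: [3.141, 0.001, 0.826]
contact_force: [0.7, -7.1, 4.0]
opening: 0.0006
```

```bash
cat >> h.py <<'E'
def snap(n,tag,x,y,w,h,f):
    from cell import eyes
    d=eyes.read_camera(n);np.savez(n+tag+'.npz',**d)
    cv2.imwrite('pics/%s%s.png'%(n,tag),cv2.resize(d['img'][y:y+h,x:x+w,::-1],None,fx=f,fy=f,interpolation=2)); return d
E
python3 -c "
from h import *
where('drain');s=snap('scene','3',205,220,70,90,6)
for Y in(.145,.15,.155,.16,.165):
  for X,Zz in((.0216,.1353),(-.0284,.0487)):
    print(Y,X,(proj(s,ST['drain'][0]+RS('drain').apply([X,Y,Zz]))-[205,220])*6)
"
```

```text
t 4.8 local [-0.0137 -0.0066  0.0804] rotvec local [[1.0, 0.001, -0.001], [0.001, -1.0, -0.001], [-0.001, 0.001, -1.0]] F [ 0.67 -7.14  4.03] open 0.0006 q [ 0.19  0.5   1.72 -0.    0.92  0.94]
0.145 0.0216 [[182.43755195 327.59059509]]
0.145 -0.0284 [[300.16957696 400.6618059 ]]
0.15 0.0216 [[185.25639378 338.11284076]]
0.15 -0.0284 [[303.08762375 410.64715283]]
0.155 0.0216 [[188.09043349 348.68646366]]
0.155 -0.0284 [[306.01952025 420.67671108]]
0.16 0.0216 [[190.93975117 359.31167006]]
0.16 -0.0284 [[308.96532303 430.75062223]]
0.165 0.0216 [[193.80442679 369.98866417]]
0.165 -0.0284 [[311.92508828 440.86902575]]
```

View pics/scene3.png

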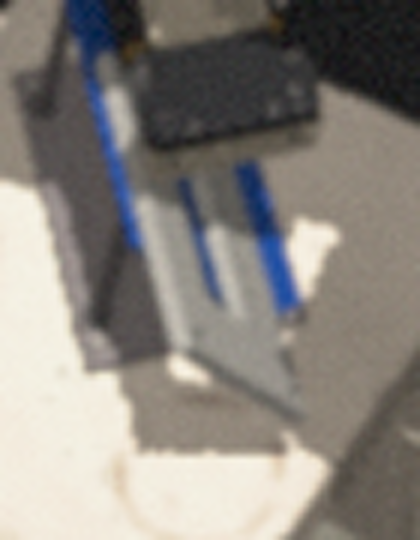

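{"method": "jog_arm", "body": {
  "series": [
    [-1, [-0.005, 0, -0.002], [0, 0, 0]],
    [-1, [-0.012, 0.002, -0.005], [0, 0, 0]],
    [-1, [-0.025, 0.005, -0.01], [0, 0, 0]],
    [-1, [-0.04, 0.005, -0.03], [0, 0, 0]],
    [-1, [-0.05, 0.005, -0.06], [0, 0, 0]],
    [-1, [-0.05, 0.005, -0.1], [0, 0, 0]],
    [-1, [-0.05, 0.005, -0.14], [0, 0, 0]],
    [-1, [-0.05, 0.005, -0.18], [0, 0, 0]],
    [-1, [-0.05, 0.005, -0.18], [0, 0, 0]],
    [-1, [-0.05, 0.005, -0.18], [0, 0, 0]]
  ]
}}

```text
time: 5.68
tool_pos: [0.462, 0.1342, 0.2626]
tool_rot: [3.139, -0.004, 0.825]
contact_force: [0.2, -0.6, -0.3]
opening: 0.0008
```

```bash
python3 -c "
from h import *
where('drain');snap('scene','4',190,180,110,110,5)
R30=G
goal('drain',[.0755,.145,.25],G)
"
```

```text
t 5.6833 local [-0.0634 -0.0121  0.2626] rotvec local [[1.0, 0.0, 0.004], [0.0, -1.0, -0.003], [0.004, 0.003, -1.0]] F [ 0.22 -0.65 -0.27] open 0.0008 q [0.12 0.23 1.58 0.   1.33 0.87]
world [0.4409 0.3428 0.25  ] shift [ 0.1397 -0.1564  0.0106] turn [ 0.4112 -0.4106 -1.5312]
```

View pics/scene4.png

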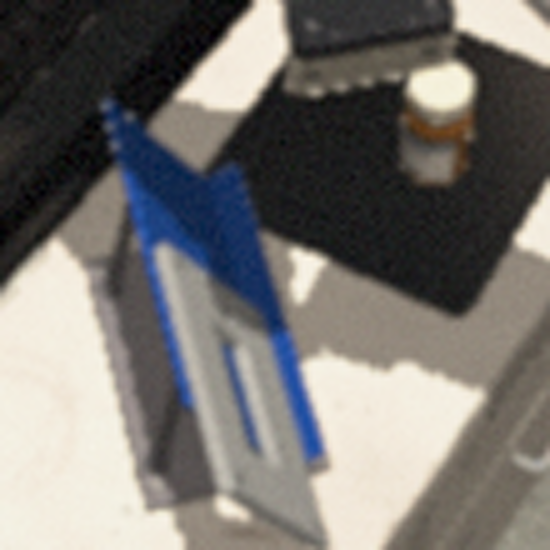

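{"method": "jog_arm", "body": {
  "series": [
    [-0.1, [0.14, -0.156, -0.02], [0.411, -0.411, -1.531]],
    [-0.1, [0.14, -0.156, -0.02], [0.411, -0.411, -1.531]],
    [-0.1, [0.14, -0.156, -0.02], [0.411, -0.411, -1.531]],
    [-0.1, [0.14, -0.156, -0.02], [0.411, -0.411, -1.531]],
    [-0.1, [0.14, -0.156, -0.02], [0.411, -0.411, -1.531]],
    [-0.1, [0.14, -0.156, -0.02], [0.411, -0.411, -1.531]],
    [-0.1, [0.14, -0.156, -0.02], [0.411, -0.411, -1.531]],
    [-0.1, [0.14, -0.156, -0.02], [0.411, -0.411, -1.531]],
    [-0.1, [0.14, -0.156, -0.02], [0.411, -0.411, -1.531]],
    [-0.1, [0.14, -0.156, -0.02], [0.411, -0.411, -1.531]],
    [-0.1, [0.14, -0.156, -0.02], [0.411, -0.411, -1.531]],
    [-0.1, [0.14, -0.156, -0.02], [0.411, -0.411, -1.531]]
  ],
  "squeeze": 50
}}

```text
time: 6.73
tool_pos: [0.4416, 0.3425, 0.2779]
tool_rot: [-2.647, 0.03, 2.272]
contact_force: [0.4, 0.1, -0.2]
opening: 0.0414
```

```bash
python3 -c "
from h import *
where('drain');goal('drain',[.0605,.130,.1948],G)"
```

```text
t 6.7333 local [0.0757 0.1443 0.2779] rotvec local [[0.123, 0.872, -0.474], [0.992, -0.122, 0.033], [-0.03, -0.475, -0.88]] F [ 0.44  0.13 -0.24] open 0.0414 q [ 0.57  0.7   0.88 -0.1   2.04 -0.14]
world [0.4418 0.3217 0.1948] shift [-0.0136  0.0279  0.0798] turn [ 0.027  -0.0343 -0.1223]
```

{"method": "jog_arm", "body": {
  "series": [
    [-0.1, [-0.014, 0.028, 0.03], [0.02, -0.025, -0.08]],
    [-0.1, [-0.014, 0.028, 0.06], [0.02, -0.025, -0.08]],
    [-0.1, [-0.014, 0.028, 0.08], [0.02, -0.025, -0.08]],
    [-0.1, [-0.014, 0.028, 0.08], [0.02, -0.025, -0.08]],
    [-0.1, [-0.014, 0.028, 0.08], [0.02, -0.025, -0.08]],
    [-0.1, [-0.014, 0.028, 0.08], [0.02, -0.025, -0.08]]
  ]
}}

```text
time: 7.23
tool_pos: [0.4433, 0.3225, 0.1977]
tool_rot: [-2.633, 0.016, 2.349]
contact_force: [-0.3, 1.0, 0.8]
opening: 0.0414
```

```bash
python3 -c "
from h import *
where('drain');goal('drain',[.0605,.130,.1948],G);goal('drain',[.0005,.130,.0909],G);s=snap('scene','5',150,180,140,120,5)
t,R,o=cur();print((proj(s,t)-[150,180])*5)"
```

```text
t 7.2333 local [0.0622 0.1294 0.1977] rotvec local [[0.047, 0.872, -0.487], [0.999, -0.049, 0.009], [-0.016, -0.487, -0.873]] F [-0.26  1.02  0.78] open 0.0414 q [ 0.56  0.73  1.06 -0.12  1.85 -0.22]
world [0.4418 0.3217 0.1948] shift [ 0.0006 -0.      0.0034] turn [ 0.0144 -0.0091 -0.0487]
world [0.401  0.2776 0.0909] shift [-0.0006 -0.0017  0.1233] turn [ 0.0144 -0.0091 -0.0487]
[[330.26481279 396.84326623]]
```

View pics/scene5.png

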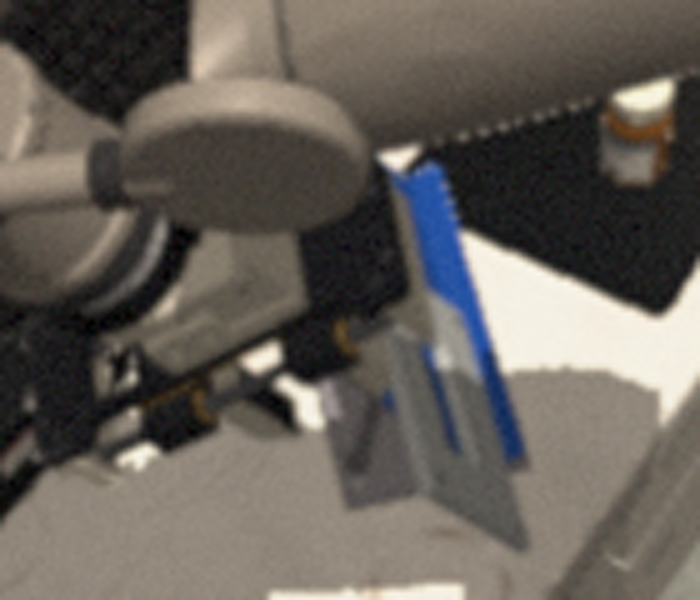

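{"method": "jog_arm", "body": {
  "series": [
    [-0.1, [0, -0.001, 0.0], [0.014, -0.009, -0.049]],
    [-0.1, [0, -0.002, 0.02], [0.014, -0.009, -0.049]],
    [-0.1, [0, -0.002, 0.05], [0.014, -0.009, -0.049]],
    [-0.1, [0, -0.002, 0.08], [0.014, -0.009, -0.049]],
    [-0.1, [0, -0.002, 0.105], [0.014, -0.009, -0.049]],
    [-0.1, [0, -0.002, 0.118], [0.014, -0.009, -0.049]],
    [-0.1, [0, -0.002, 0.122], [0.014, -0.009, -0.049]],
    [-0.1, [0, -0.002, 0.122], [0.014, -0.009, -0.049]],
    [-0.1, [0, -0.002, 0.122], [0.014, -0.009, -0.049]],
    [-0.1, [0, -0.002, 0.122], [0.014, -0.009, -0.049]]
  ]
}}

```text
time: 8.12
tool_pos: [0.4016, 0.2789, 0.0927]
tool_rot: [-2.621, 0.001, 2.396]
contact_force: [-0.8, -0.1, 0.3]
opening: 0.0416
```

```bash
python3 -c "
from h import *
where('drain');goal('drain',[.0005,.130,.0909],G);s=snap('scene','6',150,200,140,120,5);snap('top','6',130,160,120,100,6)"
```

```text
t 8.1167 local [0.0019 0.1305 0.0927] rotvec local [[-0.001, 0.867, -0.498], [1.0, 0.0, -0.001], [-0.001, -0.498, -0.867]] F [-0.76 -0.06  0.35] open 0.0416 q [ 0.54  0.73  1.38 -0.14  1.54 -0.24]
world [0.401  0.2776 0.0909] shift [-0.0005 -0.0003  0.0023] turn [0.0028 0.0008 0.0001]
```

View pics/scene6.png

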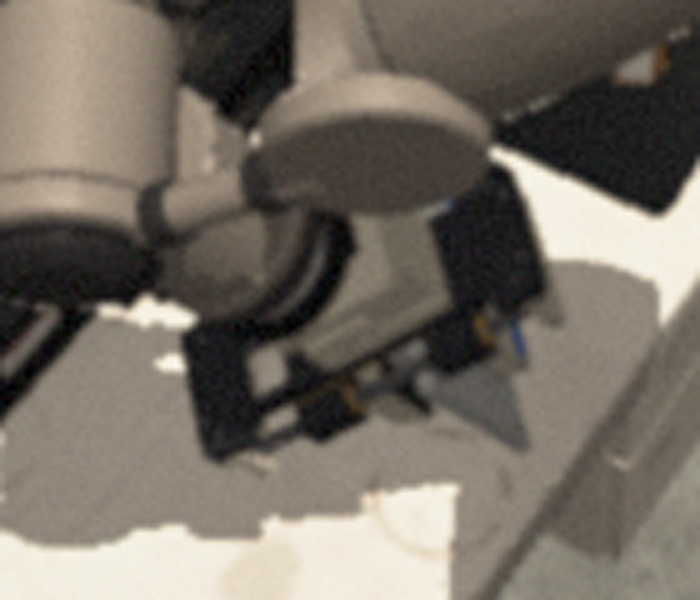

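View pics/top6.png

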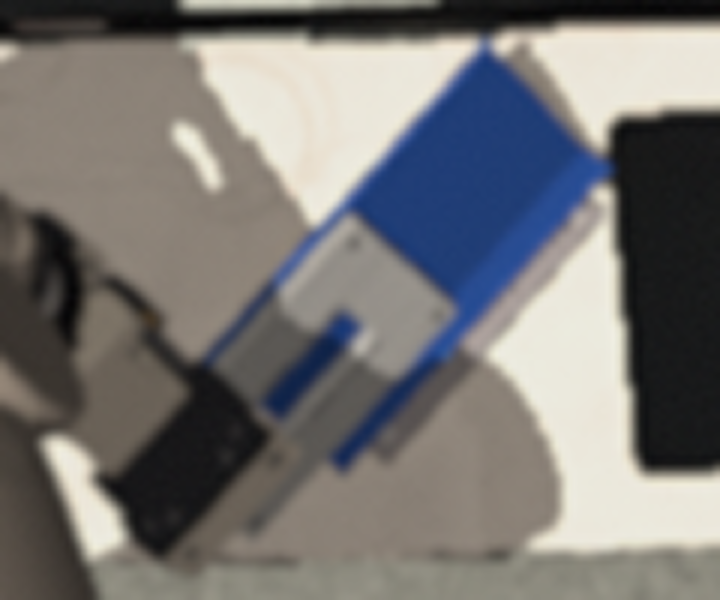

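```bash
python3 -c "
from h import *
d=dict(np.load('top6.npz'));Z=np.array([0,0,1.])
cv=lambda a,b:((a+.5)/6-.5+130,(b+.5)/6-.5+160)
for p,z in((cv(352,212),.1353),(cv(457,305),.0487),(cv(250,532),.0487)):
  X=onplane(d,[p],Z,z);print(RS('drain').inv().apply(X-ST['drain'][0]).round(4))"
```

```text
[[0.0263 0.0023 0.1353]]
[[-0.0262  0.0015  0.0487]]
[[-0.0248  0.1508  0.0487]]
```

{"method": "jog_arm", "body": {
  "series": [
    [-1, [0, 0, 0], [0, 0, 0]],
    [-1, [0, 0, 0], [0, 0, 0]],
    [-1, [0, 0, 0], [0, 0, 0]],
    [-1, [0, 0, 0], [0, 0, 0]],
    [-1, [0, 0, 0], [0, 0, 0]],
    [-1, [0, 0, 0], [0, 0, 0]],
    [-1, [0, 0, 0], [0, 0, 0]],
    [-1, [0, 0, 0], [0, 0, 0]],
    [-1, [0, 0, 0], [0, 0, 0]]
  ],
  "squeeze": 55
}}

```text
time: 8.97
tool_pos: [0.4005, 0.2781, 0.0914]
tool_rot: [-2.618, -0.0, 2.396]
contact_force: [0.0, 0.6, -0.9]
opening: 0.0076
```

```bash
python3 -c "
from h import *
where('drain')"
```

```text
t 8.9667 local [0.0005 0.1308 0.0914] rotvec local [[-0.0, 0.866, -0.5], [1.0, 0.001, 0.0], [0.0, -0.5, -0.866]] F [ 0.04  0.57 -0.95] open 0.0076 q [ 0.54  0.73  1.38 -0.14  1.54 -0.24]
```

{"method": "jog_arm", "body": {
  "series": [
    [-1, [0, -0.002, -0.003], [0, 0, 0]],
    [-1, [0, -0.007, -0.012], [0, 0, 0]],
    [-1, [0, -0.015, -0.026], [0, 0, 0]],
    [-1, [0, -0.025, -0.043], [0, 0, 0]],
    [-1, [0, -0.035, -0.061], [0, 0, 0]],
    [-1, [0, -0.045, -0.078], [0, 0, 0]],
    [-1, [0, -0.055, -0.095], [0, 0, 0]],
    [-1, [0, -0.065, -0.113], [0, 0, 0]],
    [-1, [0, -0.07, -0.121], [0, 0, 0]],
    [-1, [0, -0.07, -0.121], [0, 0, 0]],
    [-1, [0, -0.07, -0.121], [0, 0, 0]]
  ]
}}

```text
time: 9.88
tool_pos: [0.4003, 0.278, 0.2312]
tool_rot: [-2.618, -0.0, 2.396]
contact_force: [0.0, -0.3, -1.5]
opening: 0.0081
```

```bash
python3 -c "
from h import *
where('drain');goal('view',[-.03,.054,.25],G);s=snap('scene','7',150,150,150,130,5)"
```

```text
t 9.8833 local [0.0003 0.1308 0.2312] rotvec local [[-0.0, 0.866, -0.5], [1.0, 0.0, 0.0], [0.0, -0.5, -0.866]] F [ 0.   -0.34 -1.49] open 0.0081 q [ 0.54  0.59  1.22 -0.15  1.83 -0.29]
world [ 0.4276 -0.2169  0.25  ] shift [-0.3557 -0.3084  0.1562] turn [ 2.000e-04 -1.965e-01 -3.399e-01]
```

View pics/scene7.png

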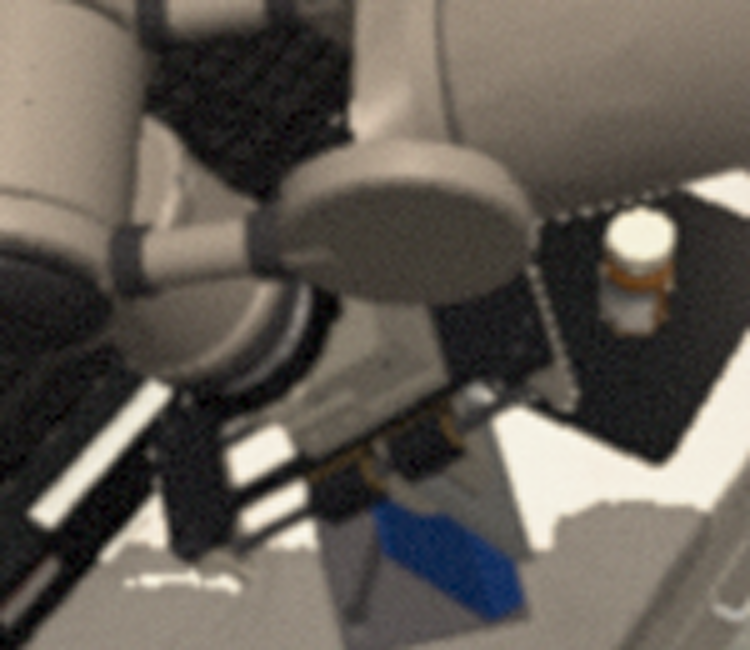

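{"method": "jog_arm", "body": {
  "series": [
    [-1, [-0.011, -0.009, 0.005], [0, -0.006, -0.01]],
    [-1, [-0.036, -0.031, 0.016], [0, -0.02, -0.034]],
    [-1, [-0.064, -0.055, 0.028], [0, -0.035, -0.061]],
    [-1, [-0.092, -0.08, 0.041], [0, -0.051, -0.088]],
    [-1, [-0.121, -0.105, 0.053], [0, -0.067, -0.116]],
    [-1, [-0.149, -0.129, 0.065], [0, -0.083, -0.143]],
    [-1, [-0.178, -0.154, 0.078], [0, -0.098, -0.17]],
    [-1, [-0.206, -0.179, 0.09], [0, -0.114, -0.197]],
    [-1, [-0.235, -0.203, 0.103], [0, -0.13, -0.224]],
    [-1, [-0.263, -0.228, 0.115], [0, -0.146, -0.252]],
    [-1, [-0.285, -0.246, 0.125], [0, -0.157, -0.272]],
    [-1, [-0.302, -0.262, 0.133], [0, -0.167, -0.289]]
  ]
}}

```text
time: 10.93
tool_pos: [0.4223, -0.1445, 0.2459]
tool_rot: [-2.617, -0.003, 2.73]
contact_force: [1.1, -0.3, -2.9]
opening: 0.008
```

```bash
python3 -c "
from h import *
where('view');goal('view',[-.03,.054,.25],G)"
```

```text
t 10.9333 local [0.0361 0.0839 0.2459] rotvec local [[0.059, 0.864, -0.5], [0.998, -0.049, 0.032], [0.003, -0.501, -0.865]] F [ 1.1  -0.3  -2.88] open 0.008 q [-0.16  0.29  1.66 -0.52  1.36 -1.16]
world [ 0.4276 -0.2169  0.25  ] shift [-0.0338 -0.0577  0.0285] turn [-0.0012 -0.0324 -0.0494]
```

{"method": "jog_arm", "body": {
  "series": [
    [-1, [-0.02, -0.03, 0.015], [0, -0.018, -0.03]],
    [-1, [-0.03, -0.05, 0.025], [0, -0.03, -0.048]],
    [-1, [-0.033, -0.056, 0.028], [0, -0.03, -0.048]],
    [-1, [-0.033, -0.056, 0.028], [0, -0.03, -0.048]],
    [-1, [-0.033, -0.056, 0.028], [0, -0.03, -0.048]],
    [-1, [-0.033, -0.056, 0.028], [0, -0.03, -0.048]]
  ]
}}

```text
time: 11.43
tool_pos: [0.4284, -0.2117, 0.2502]
tool_rot: [-2.618, -0.0, 2.787]
contact_force: [0.8, 0.5, -1.0]
opening: 0.008
```

```bash
python3 -c "
from h import *
where('view');goal('view',[-.03,.054,.25],G);snap('scene','8',215,80,150,130,5);snap('top','8',260,130,140,110,5)"
```

```text
t 11.4333 local [-0.0249  0.055   0.2502] rotvec local [[0.002, 0.866, -0.5], [1.0, -0.002, 0.001], [0.0, -0.5, -0.866]] F [ 0.82  0.46 -0.95] open 0.008 q [-0.29  0.29  1.65 -0.55  1.28 -1.32]
world [ 0.4276 -0.2169  0.25  ] shift [-0.001  -0.0044  0.0027] turn [ 0.0001 -0.0009 -0.0016]
```

View pics/scene8.png

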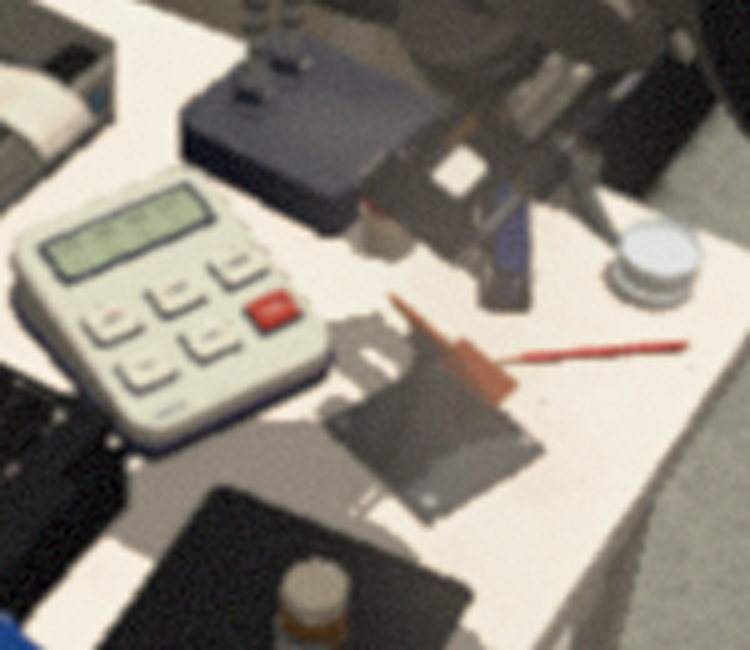

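View pics/top8.png

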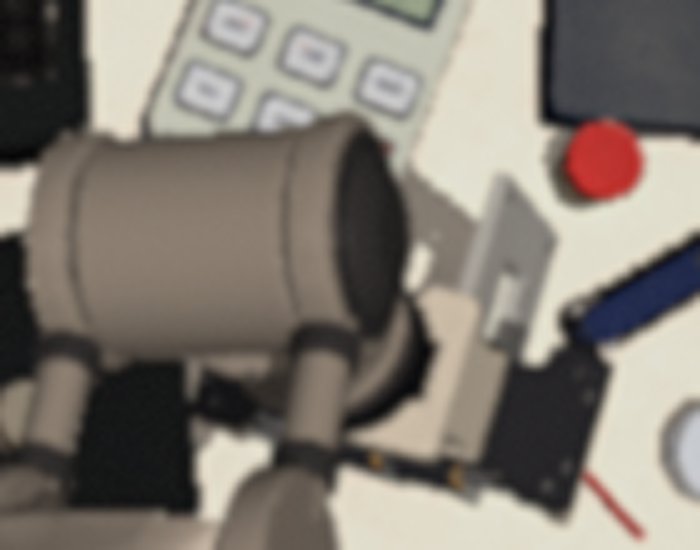

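```bash
python3 -c "
from h import *
d=dict(np.load('top8.npz'));t,R,o=cur()
loc=RS('view').inv().apply(t-ST['view'][0])
c=loc+[-.0005,-.054,-.0014]
u=np.array([.5,0,.8660254]);n=np.array([-.8660254,0,.5])
for nm,y,h,k in(('top far front',-.075,.05,.004),('top far back',-.075,.05,-.004),('bot far front',-.075,-.05,.004),('bot near front',.075,-.05,.004)):
  X=c+u*h+n*k+[0,y,0]; print(nm,((proj(d,ST['view'][0]+RS('view').apply(X))-[260,130]+.5)*5-.5).round(0))
P=cloud(d);q=P[165:178,355:372].reshape(-1,3);print(q[::23].round(3))
"
```

```text
top far front [[509. 168.]]
top far back [[494. 165.]]
bot far front [[558. 233.]]
bot near front [[477. 502.]]
[[ 0.614 -0.293 -0.001]
 [ 0.55  -0.235  0.293]
 [ 0.606 -0.33   0.001]
 [ 0.6   -0.294  0.003]
 [ 0.543 -0.24   0.281]
 [ 0.593 -0.333  0.001]
 [ 0.533 -0.225  0.291]
 [ 0.535 -0.246  0.266]
 [ 0.539 -0.271  0.232]
 [ 0.523 -0.226  0.292]]
```

```bash
python3 -c "
from h import *
where('view');goal('view',[.0051,.052,.1234],G);
S=np.array([.0005,.052,.0914]);u=np.array([.5,0,.8660254]);n=np.array([-.8660254,0,.5])
goal('view',S+.012*n+.03*u,G);goal('view',S+.003*n+.003*u,G)"
```

```text
t 11.5333 local [-0.0247  0.0547  0.2505] rotvec local [[0.001, 0.866, -0.5], [1.0, -0.001, -0.0], [-0.001, -0.5, -0.866]] F [ 0.2   0.77 -1.08] open 0.0077 q [-0.29  0.29  1.65 -0.55  1.28 -1.32]
world [ 0.4416 -0.1846  0.1234] shift [-0.0026  0.0894  0.0951] turn [-0.0002  0.0002 -0.001 ]
world [ 0.4416 -0.1846  0.1234] shift [-0.0026  0.0894  0.0952] turn [-0.0002  0.0002 -0.001 ]
world [ 0.4396 -0.19    0.0955] shift [-0.0026  0.0984  0.1222] turn [-0.0002  0.0002 -0.001 ]
```

{"method": "jog_arm", "body": {
  "series": [
    [-1, [-0.001, 0.01, 0.012], [0, 0, 0]],
    [-1, [-0.002, 0.028, 0.03], [0, 0, 0]],
    [-1, [-0.003, 0.046, 0.05], [0, 0, 0]],
    [-1, [-0.003, 0.064, 0.07], [0, 0, 0]],
    [-1, [-0.003, 0.08, 0.085], [0, 0, 0]],
    [-1, [-0.003, 0.087, 0.093], [0, 0, 0]],
    [-1, [-0.003, 0.089, 0.095], [0, 0, 0]],
    [-1, [-0.003, 0.089, 0.095], [0, 0, 0]],
    [-1, [-0.003, 0.089, 0.095], [0, 0, 0]],
    [-1, [-0.003, 0.089, 0.095], [0, 0, 0]]
  ]
}}

```text
time: 12.37
tool_pos: [0.4426, -0.1867, 0.1254]
tool_rot: [-2.618, 0.004, 2.787]
contact_force: [0.6, -0.0, -1.3]
opening: 0.0079
```

```bash
python3 -c "
from h import *
where('view')
S=np.array([.0005,.052,.0914]);u=np.array([.5,0,.8660254]);n=np.array([-.8660254,0,.5])
goal('view',S+.003*n+.003*u,G);snap('scene','9',270,110,90,90,6);snap('top','9',280,140,110,100,6)"
```

```text
t 12.3667 local [0.0035 0.0504 0.1254] rotvec local [[0.002, 0.866, -0.5], [1.0, -0.004, -0.002], [-0.004, -0.5, -0.866]] F [ 0.62 -0.01 -1.3 ] open 0.0079 q [-0.23  0.46  1.79 -0.61  1.05 -1.09]
world [ 0.4396 -0.19    0.0955] shift [0.0017 0.0114 0.028 ] turn [-0.0005  0.0024 -0.0039]
```

View pics/scene9.png

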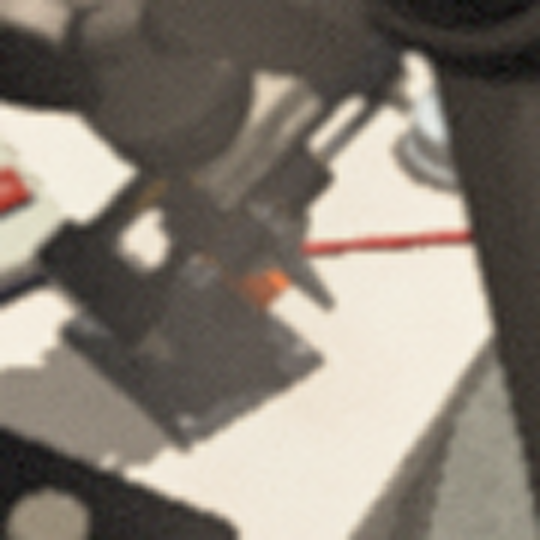

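View pics/top9.png

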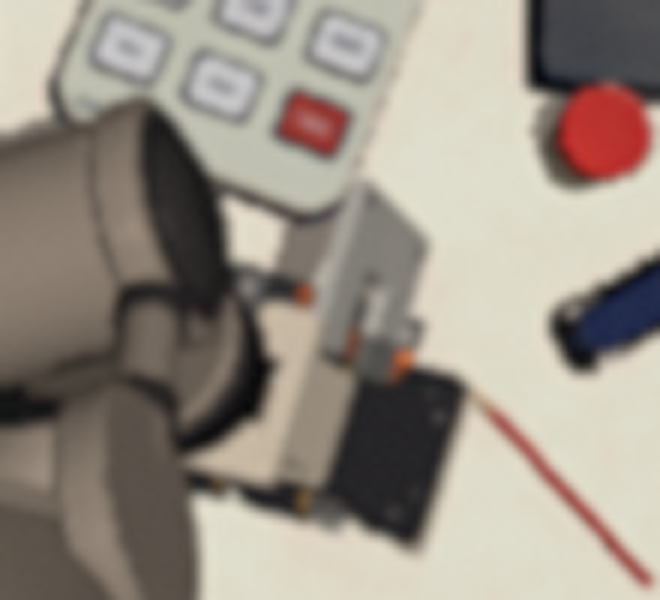

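{"method": "jog_arm", "body": {
  "series": [
    [-1, [0.001, 0.002, 0.005], [0, 0.002, -0.004]],
    [-1, [0.002, 0.004, 0.011], [0, 0.002, -0.004]],
    [-1, [0.002, 0.006, 0.017], [0, 0.002, -0.004]],
    [-1, [0.002, 0.008, 0.022], [0, 0.002, -0.004]],
    [-1, [0.002, 0.01, 0.026], [0, 0.002, -0.004]],
    [-1, [0.002, 0.011, 0.028], [0, 0.002, -0.004]],
    [-1, [0.002, 0.011, 0.028], [0, 0.002, -0.004]],
    [-1, [0.002, 0.011, 0.028], [0, 0.002, -0.004]]
  ]
}}

```text
time: 13.13
tool_pos: [0.4384, -0.1899, 0.0942]
tool_rot: [-2.617, -0.003, 2.789]
contact_force: [0.5, -0.3, -1.1]
opening: 0.0076
```

```bash
python3 -c "
from h import *
where('view')
t,R,o=cur();print('Ftool',R.inv().apply(o['contact_force']).round(2))
goal('view',[.0005,.052,.0914],G);snap('top','10',280,140,110,100,6)"
```

```text
t 13.1333 local [-0.0009  0.0531  0.0942] rotvec local [[-0.0, 0.866, -0.5], [1.0, 0.001, 0.002], [0.003, -0.5, -0.866]] F [ 0.45 -0.34 -1.07] open 0.0076 q [-0.24  0.51  1.82 -0.64  0.98 -1.05]
Ftool [-0.54  0.4   1.01]
world [ 0.44   -0.189   0.0914] shift [-0.0011  0.0026  0.0017] turn [-0.0006 -0.0021  0.0015]
```

View pics/top10.png

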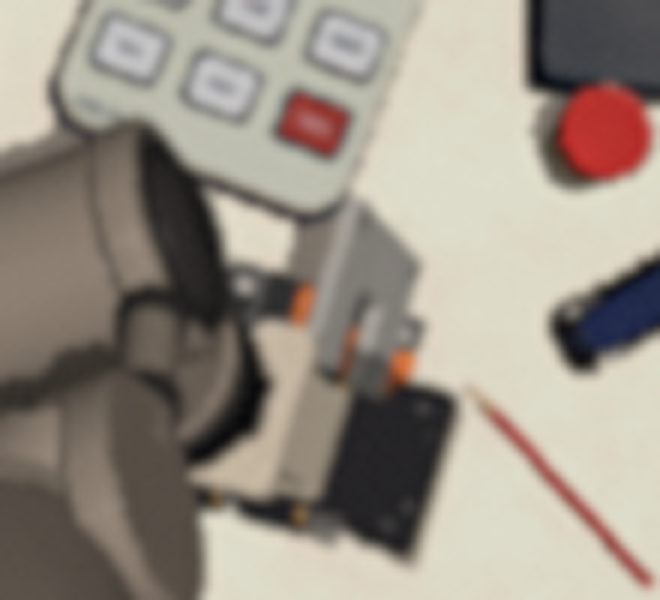

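{"method": "jog_arm", "body": {
  "series": [
    [-1, [0, 0.001, 0.0], [0, 0, 0]],
    [-1, [0, 0.002, 0.001], [0, 0, 0]],
    [-1, [0, 0.003, 0.002], [0, 0, 0]],
    [-1, [0, 0.003, 0.002], [0, 0, 0]],
    [-1, [0, 0.003, 0.002], [0, 0, 0]]
  ]
}}

```text
time: 13.6
tool_pos: [0.4391, -0.1888, 0.0916]
tool_rot: [-2.617, -0.001, 2.789]
contact_force: [-1.0, -3.8, 3.0]
opening: 0.0076
```

```bash
python3 -c "
from h import *
where('view')
t,R,o=cur();print('Ftool',R.inv().apply(o['contact_force']).round(2),o['torque'])"
```

```text
t 13.6 local [0.0003 0.0529 0.0916] rotvec local [[-0.0, 0.865, -0.501], [1.0, 0.001, 0.001], [0.001, -0.501, -0.865]] F [-1.   -3.81  2.98] open 0.0076 q [-0.23  0.51  1.82 -0.64  0.98 -1.04]
Ftool [-0.38 -4.89 -0.62] [-0.22265254 -0.06914285 -0.0423686 ]
```

{"method": "jog_arm", "body": {
  "series": [
    [-1, [0, -0.0003, 0.0007], [0, 0, 0]],
    [-1, [0, -0.0003, 0.0015], [0, 0, 0]],
    [-1, [0, -0.0003, 0.0015], [0, 0, 0]],
    [-1, [0, -0.0003, 0.0015], [0, 0, 0]]
  ]
}}

```text
time: 13.93
tool_pos: [0.4388, -0.1893, 0.0908]
tool_rot: [-2.617, -0.001, 2.789]
contact_force: [-2.3, 2.0, 9.6]
opening: 0.0076
```

```bash
python3 -c "
from h import *
where('view')
t,R,o=cur();print('Ftool',R.inv().apply(o['contact_force']).round(2),o['torque']);snap('top','11',280,140,110,100,6);snap('scene','11',270,110,90,90,6)"
```

```text
t 13.9333 local [-0.0002  0.053   0.0908] rotvec local [[-0.0, 0.866, -0.501], [1.0, 0.001, 0.001], [0.001, -0.501, -0.866]] F [-2.33  2.05  9.57] open 0.0076 q [-0.24  0.51  1.82 -0.64  0.98 -1.04]
Ftool [ 2.91 -3.82 -8.84] [-0.10972214 -0.00162872 -0.11614942]
```

View pics/top11.png

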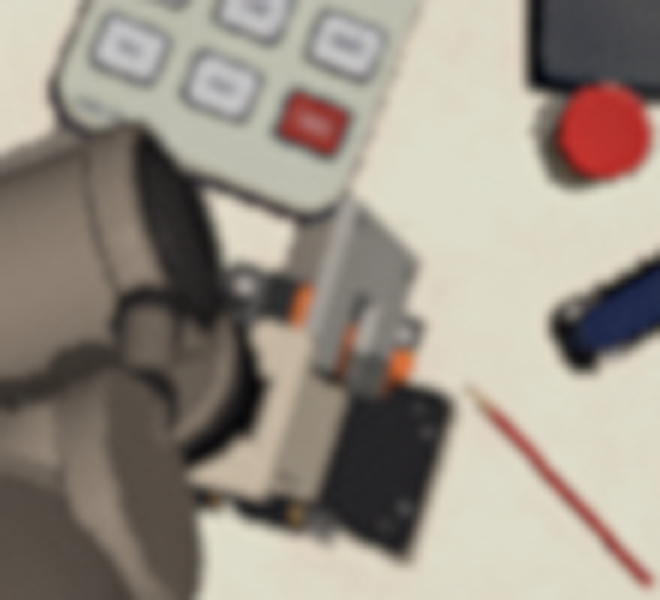

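```bash
python3 -c "
from h import *
d=dict(np.load('top11.npz'));Z=np.array([0,0,1.])
cv=lambda a,b:((a+.5)/6-.5+280,(b+.5)/6-.5+140)
for p,z in((cv(355,197),.1353),(cv(344,188),.131),(cv(419,265),.0487)):
  X=onplane(d,[p],Z,z);print(RS('view').inv().apply(X-ST['view'][0]).round(4))"
```

```text
[[ 0.0222 -0.0737  0.1353]]
[[ 0.0278 -0.0772  0.131 ]]
[[-0.0297 -0.0725  0.0487]]
```

{"method": "jog_arm", "body": {
  "series": [
    [-1, [0, 0, -0.0005], [0, 0, 0]],
    [-1, [0, 0, -0.0005], [0, 0, 0]],
    [-0.7, [0, 0, -0.0005], [0, 0, 0]],
    [-0.4, [0, 0, -0.0005], [0, 0, 0]],
    [-0.1, [0, 0, -0.0005], [0, 0, 0]],
    [-0.1, [0, 0, -0.0005], [0, 0, 0]],
    [-0.1, [0, 0, -0.0005], [0, 0, 0]],
    [-0.1, [0, 0, -0.0005], [0, 0, 0]],
    [-0.1, [0, 0, -0.0005], [0, 0, 0]]
  ]
}}

```text
time: 14.78
tool_pos: [0.4387, -0.189, 0.0903]
tool_rot: [-2.618, -0.002, 2.789]
contact_force: [-0.9, 0.5, 0.0]
opening: 0.0406
```

```bash
python3 -c "
from h import *
where('view')
t,R,o=cur();print('Ftool',R.inv().apply(o['contact_force']).round(2));snap('top','12',280,140,110,100,6);snap('scene','12',270,110,90,90,6)"
```

```text
t 14.7833 local [-0.      0.0532  0.0903] rotvec local [[-0.0, 0.866, -0.5], [1.0, 0.001, 0.002], [0.002, -0.5, -0.866]] F [-0.9   0.47  0.01] open 0.0406 q [-0.24  0.52  1.82 -0.64  0.98 -1.04]
Ftool [ 1.    0.11 -0.07]
```

View pics/top12.png

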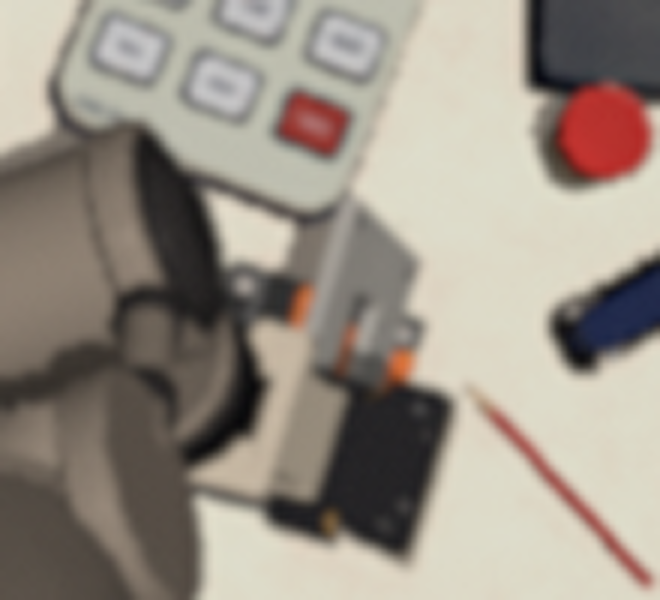

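Released, and the insert has not moved. I'll retreat straight back along the tool axis.

{"method": "jog_arm", "body": {
  "series": [
    [-0.1, [0, 0, -0.01], [0, 0, 0]],
    [-0.1, [0, 0, -0.03], [0, 0, 0]],
    [-0.1, [0, 0, -0.055], [0, 0, 0]],
    [-0.1, [0, 0, -0.08], [0, 0, 0]],
    [-0.1, [0, 0, -0.11], [0, 0, 0]],
    [-0.1, [0, 0, -0.14], [0, 0, 0]],
    [-0.1, [0.03, 0, -0.17], [0, 0, 0]],
    [-0.1, [0.07, 0, -0.18], [0, 0, 0]],
    [-0.1, [0.11, 0, -0.18], [0, 0, 0]],
    [-0.1, [0.14, 0, -0.18], [0, 0, 0]],
    [-0.1, [0.14, 0, -0.18], [0, 0, 0]],
    [-0.1, [0.14, 0, -0.18], [0, 0, 0]]
  ]
}}

```text
time: 15.88
tool_pos: [0.3383, -0.0557, 0.2475]
tool_rot: [-2.619, -0.0, 2.791]
contact_force: [0.6, -0.3, 0.3]
opening: 0.0416
```

```bash
python3 -c "
from h import *
where('view');snap('top','13',280,140,110,100,6);snap('scene','13',260,100,100,100,6)
s=dict(np.load('top13.npz'));cv2.imwrite('pics/top13f.png',s['img'][:,:,::-1])"
```

```text
t 15.8833 local [0.0904 0.1935 0.2475] rotvec local [[-0.002, 0.866, -0.5], [1.0, 0.002, -0.001], [0.0, -0.5, -0.866]] F [ 0.55 -0.34  0.3 ] open 0.0416 q [ 0.04  0.14  1.86 -0.49  1.38 -1.02]
```

View pics/top13.png

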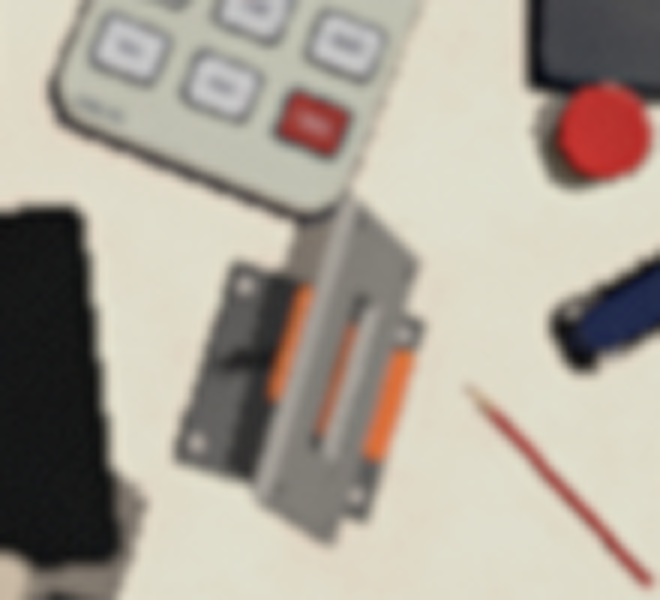

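View pics/scene13.png

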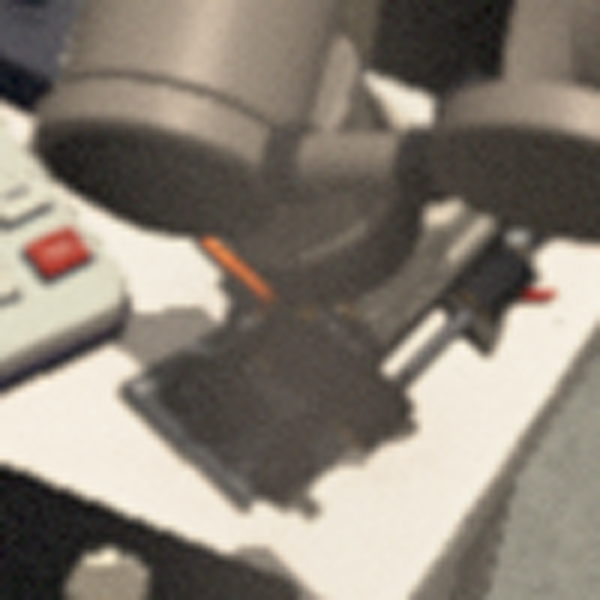

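View pics/top13f.png

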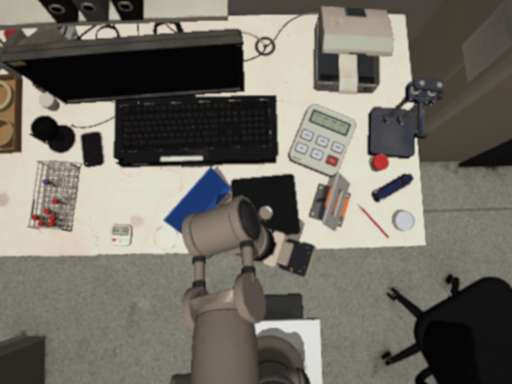

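```bash
python3 -c "
from h import *
d=dict(np.load('top13.npz'));Z=np.array([0,0,1.]);P=cloud(d)
cv=lambda a,b:((a+.5)/6-.5+280,(b+.5)/6-.5+140)
for p,z in((cv(355,197),.1353),(cv(419,265),.0487),(cv(265,492),.1353),(cv(333,545),.0487)):
  X=onplane(d,[p],Z,z);print(RS('view').inv().apply(X-ST['view'][0]).round(4))
L=RS('view').inv().apply(P.reshape(-1,3)-ST['view'][0]);L=L[(abs(L[:,1])<.075)&(L[:,2]>.06)&(L[:,2]<.128)&(abs(L[:,0])<.05)]
c=np.median(L,0)
for k in range(3):
  n=np.linalg.svd(L-L.mean(0))[2][2];n*=np.sign(n[2]);r=(L-L.mean(0))@n;L=L[abs(r)<.005]
print(len(L),n,'lean deg',np.degrees(np.arcsin(n[2])),'yaw err',np.arctan2(-n[1],-n[0]),'dist from corner along n',(L.mean(0)-[-.0215,0,.0447])@[-.866,0,.5])
"
```

```text
[[ 0.0222 -0.0737  0.1353]]
[[-0.0297 -0.0725  0.0487]]
[[0.021  0.0719 0.1353]]
[[-0.03    0.075   0.0487]]
449 [-0.86738105 -0.00168118  0.49764172] lean deg 29.844099873632274 yaw err 0.001938222995448505 dist from corner along n 0.01072080854473389
```

```bash
python3 -c "
from cell import job
print(job.hand_in())"
```

```text
the job is handed in; nothing more can be done
None
```

The insert is released on the orange stand's ledge, and I handed the job in at about 16 s of the 58 s allowed. The hand-in reported no verdict.

- **Slide:** With the shut fingers I pushed the insert along the blue ledge, still flat, until about 52 mm stood out past the near end of the panel. That puts its centre about 77 mm along the ledge, where 60 to 99 is asked. The fingers rubbed the panel a little at the end of the push, with about 8 N measured in all.
- **Transfer:** I gripped the part that stood out, lifted it about 140 mm straight up, and carried it to the orange stand. I lowered it until I felt both the panel and the ledge (about 4 N and 9 N), then let go and drew back along the tool axis.

**Last checks, top camera:**
- **Position:** The insert's corners put it within about 1 mm of the middle of the ledge.
- **Tilt:** A plane fitted to its face leans 29.8°, and it is turned 0.002 rad from the stand.
- **Bystanders:** The timer and cup looked unmoved in the picture. The pot is partly hidden behind the arm, and I did not measure any of the three again.
- **Robot:** It was touching nothing, with measured forces under 1 N.

**One disagreement:** The depth reading put the insert's front face 10.7 mm off the panel corner plane, where 8 is expected. The corner positions came within about 2 mm of a seated insert, and the contact forces also fit that. I took the 2.7 mm as camera and frame error; it is inside the 6 mm tolerance.

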